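Set out the stripped valve gear in its organiser

TASK

The cylinder head has been stripped: put each of the four parts on the white tray into the organiser insert made for it - the larger and the smaller valve each upright on its head in the round pocket of its own size, the spring upright round the peg, the bearing cap flat on its feet in the rectangular pocket, all fully down. Set the parts down, do not drop or fling them, and leave the two sockets on the bench standing where they are.

Things in the scene. Friction and masses are not known exactly. Their poses are not given: they have to be found in the camera images.
- valve_large: The larger engine valve, bright steel, standing on its flat round head, stem up: head 44 mm across, tapering within 26 mm of height to a round stem 8 mm across; 84 mm tall, about 85 g. Starts on the white tray (240 x 240 mm, floor 4 mm and rim 12 mm above the bench). Origin: centre of its underside; z up the stem.
- valve_small: The smaller engine valve, bright steel, standing on its flat round head, stem up: head 34 mm across, tapering within 26 mm of height to a round stem 8 mm across; 84 mm tall, about 65 g. Starts on the white tray (240 x 240 mm, floor 4 mm and rim 12 mm above the bench). Origin: centre of its underside; z up the stem.
- spring: Valve spring, dark steel coil standing upright, outside 32 mm, open bore 24 mm, 46 mm tall, about 60 g, stiff (takes a normal grip across its diameter). Starts on the white tray. Origin: centre of its underside, z up its axis.
- cap: Camshaft bearing cap, grey cast-metal bridge on two flat feet: 66 mm long (x), 22 mm wide (y), 30 mm tall (z), about 90 g. Feet 12 mm high with a bolt hole at each end; in the middle a round arch with a flat boss, its flat parallel sides 22 mm apart. The ends are alike. Starts on the white tray at any yaw. Origin: centre of its underside.
- holder_large: Grey square insert, 83 x 83 mm, fixed in any one cell of the black grid plate. Origin: centre of its underside, 5 mm above the bench; x, y along its sides, z up. 16 mm high, with a central round pocket 55 mm across and 10 mm deep, dark floor 6 mm above the origin, edge bevelled 3 mm: the larger round pocket, for the larger valve.
- holder_small: Grey square insert, 83 x 83 mm, fixed in any one cell of the black grid plate. Origin: centre of its underside, 5 mm above the bench; x, y along its sides, z up. 16 mm high, with a central round pocket 45 mm across and 10 mm deep, dark floor 6 mm above the origin, edge bevelled 3 mm: the smaller round pocket, for the smaller valve.
- holder_spring: Grey square insert, 83 x 83 mm, fixed in any one cell of the black grid plate. Origin: centre of its underside, 5 mm above the bench; x, y along its sides, z up. A low block 8 mm high with a dark round pad and an upright central peg 12 mm across, 21 mm tall above the block's top (last 4 mm tapered): for the spring, which stands round the peg on the block's top, 8 mm above the origin.
- holder_cap: Grey square insert, 83 x 83 mm, fixed in any one cell of the black grid plate. Origin: centre of its underside, 5 mm above the bench; x, y along its sides, z up. 16 mm high, with a central rectangular pocket 76 mm (x) by 32 mm (y), 10 mm deep, dark floor 6 mm above the origin, edge bevelled 3 mm: for the bearing cap, long side along the pocket's, either way round.
- socket_long: Longer steel socket of a socket set, standing upright and loose on the bench between tray and organiser, 28 mm across, 78 mm tall; not to be moved. Origin: centre of its underside, z up.
- socket_short: Shorter, thicker steel socket of a socket set, standing upright and loose on the bench between tray and organiser, 32 mm across, 52 mm tall; not to be moved. Origin: centre of its underside, z up.
There are look-alikes about, which are no part of the job. What is shaped like the cap but green is not meant.

How it is judged:
By the outcome, as a careful person would: the job done as asked, in the order asked, and still so for the second after the job is handed in, with the robot touching nothing.
It also fails if it takes over 109 s, if anything falls off the work surface, if the arm or the gripper's body presses on something with over 40 N, if the wrist force passes 120 N, or if a joint passes its speed limit or range.

ROBOT

A 6-joint arm with a two-finger parallel gripper is mounted at the origin on the work surface. World frame = base frame: x ahead of the robot, y to its left, z up, the work surface at z = 0. Lengths are in m, angles in rad, forces in N, time in s.
With the tool pointing down it reaches from about 0.25 to 0.725 m from the base axis. Payload 4 kg.
Tool frame: the origin (TCP) lies midway between the tips of the shut fingers; the grasp point (between the pads) lies 19 mm behind it; z points along the fingers, y is the line along which they close (so a half turn about z gives the same grasp; the last joint's range is limited). The gripper opens to 85 mm and grips with 20 to 120 N. Pads are 22 mm wide; open, the fingers measure 114 mm over their backs; the gripper's body (76 mm by 85 mm) begins 54 mm behind the grasp point. The pads swing forward as they close: fully open they stand 13 mm farther back than shut.
Start: joints at [1.158, 0.241, 0.005, 1.335, 0, 1.571], TCP at [0.201, 0.458, 0.231] pointing down, gripper open.
Joint ranges: [-2.72, 2.72], [-1.05, 1.87], [-1.09, 1.28], [-1.99, 2.15], [-1.42, 1.44], [-3.14, 3.14]. Speed limits (rad/s): [2.79, 2.79, 3.14, 3.14, 3.14, 3.14].

INTERFACE

Orientations are given as a unit quaternion [x, y, z, w].
In Python, from workcell import get_obs, camera, job_done, silhouettes gives the robot as it stands. The module is installed in compiled form; this text tells all that it offers.
- The arm moves only by the tool drive_tool, never from a script. Its argument "increments" is a list of rows, each a list of 3 entries, a list of its own where there are three numbers: the shift along the world's x, y, z in mm, then the turn, a rotation vector about the world's x, y, z in degrees, then the opening, from 0 (shut) to 1 (fully open). A call has 1 to 8 rows; each row shifts and turns the commanded pose from where the row before left it; what a row does not reach is not made up. A row lasts 1/12 s, in which the tool goes at most 41.7 mm and 7.16 degrees, less where a joint would pass 70% of its speed; a pose out of reach is approached as far as the arm can. A call is refused whole if a number of a shift passes 41.7 or a number of a turn 7.16, either way. A call with a gripper value outside its range is refused whole. The fingers move at their own pace and stop on an object; the grip force is fixed at half the most. Time passes only in rows, so rows that do not move let the fingers close. It gives the time, the measured TCP pose, the force, the opening and the grip force at its end, in the units of the state.
- get_obs(): the state, without advancing time (a new reading comes with each control period).
- camera(name): name is "scene" or "top" or "wrist"; returns a dict with "image" (384x512x3 uint8, red, green, blue), "K" (3x3 intrinsics, pixels), "view" (4x4, takes a point from world to camera coordinates). Camera axes: x right, y down, z forward; pixel columns grow to the right and rows downward; lengths in m; the calibration is good to about 2 mm. A picture is of the moment at which its call begins. There is no depth.
- job_done(): hands the job in; it is judged then, once.
Trained networks look in a picture, given as the dict that the camera call returned (one of the last four; its "shot" number tells which), for a name from the list of things; names that differ only in an ending like _2 or _b are one class to them, and where a whole thing is asked for, a point or a joint stands for the part that bears it (a point fixed in the world has none). Each returns a list of dicts, best first, with "conf" (0 to 1); they miss things now and then, are a little off and sometimes report something else, mostly with a low value. They report only what shows in the picture. A call takes as long as a camera call. They do not tell look-alikes from the thing itself.
- silhouettes(query, picture): "region" (384x512 bool, what is visible of it) and "bbox" ([left, top, right, bottom] in pixels, round what is visible of it).
The state is a dict: "clock": time; "joint_pos": joint angles; "joint_vel": joint speeds; "tau": joint torques, N m; "eef_pos": TCP position; "tool_rot": TCP orientation; "ft_force": force on the tool from outside, world axes, zero at the start; "ft_torque": the same for the moment, N m; "grip_width": finger opening in m; "grasp_force": force on a finger pad.
Only numpy, scipy, OpenCV 4.12 (cv2) and the standard library are available. Lean on these libraries where they do the work, as an engineer would, in place of code of your own. Each camera call takes 0.05 s, during which the arm holds its last target. There are 200 camera calls.

## Working session

There is one attempt and no reset: what is moved stays moved. The work goes in short steps, Python scripts to look and compute and a tool call to move; the robot and the scene stay as the last step left them, time stands still between calls to the robot, and variables do not carry over. Pictures are saved under pics/ and viewed, at most 14 in all, crops included, and the job is handed in when it is done.

Besides the shell and the picture viewer there is one more tool, called by a JSON object that holds its "name" and its "arguments", one argument or row to a line. drive_tool: Moves the arm, as the interface text tells. Its arguments: {"type":"object","properties":{"increments":{"type":"array"}},"required":["increments"]}

```bash
mkdir -p pics; cat > h.py <<'E'
from workcell import *
import numpy as np, cv2
def save(n,c,box=None,s=1):
    im=c["image"][:,:,::-1]
    if box: im=im[box[1]:box[3],box[0]:box[2]]
    cv2.imwrite("pics/"+n,cv2.resize(im,None,fx=s,fy=s,interpolation=cv2.INTER_CUBIC))
def ray(c,u,v,z):
    V=c["view"];R=V[:3,:3];t=V[:3,3];o=-R.T@t
    d=R.T@np.linalg.inv(c["K"])@[u,v,1]
    return o+d*(z-o[2])/d[2]
def proj(c,p):
    q=c["K"]@(c["view"][:3,:3]@p+c["view"][:3,3]);return q[:2]/q[2]
E
python3 - <<'E'
from h import *
o=get_obs();print(o["clock"],o["eef_pos"],o["tool_rot"],o["grip_width"])
a=camera("top");b=camera("scene")
for n,c in(("top",a),("scene",b)):
    save(n+"1.png",c,s=1.5)
    print(n,"cam at",-c["view"][:3,:3].T@c["view"][:3,3])
    for q in "valve_large valve_small spring cap holder_large holder_small holder_spring holder_cap socket_long socket_short".split():
        print(n,q,[(round(float(r["conf"]),2),[int(x) for x in r["bbox"]]) for r in silhouettes(q,c)])
E
```

```text
0.0 [0.2003542  0.45742324 0.23042262] [ 2.04946107e-01  9.78772719e-01 -1.00962612e-03 -1.97851307e-04] 0.08538527828698024
top cam at [ 0.48861085 -0.00126372  0.74464734]
top valve_large [(0.6, [392, 207, 434, 251]), (0.58, [115, 180, 147, 200])]
top valve_small []
top spring [(0.69, [120, 230, 143, 246])]
top cap [(0.92, [188, 123, 218, 142])]
top holder_large [(0.98, [351, 206, 395, 250]), (0.31, [118, 230, 143, 244])]
top holder_small [(0.65, [349, 166, 393, 208])]
top holder_spring [(0.93, [395, 167, 430, 205])]
top holder_cap [(0.76, [393, 206, 438, 248])]
top socket_long [(0.5, [264, 220, 276, 235])]
top socket_short [(0.6, [119, 229, 145, 247]), (0.54, [263, 177, 278, 196])]
scene cam at [ 0.93385908 -0.49171074  0.69158872]
scene valve_large [(0.57, [302, 117, 319, 146])]
scene valve_small [(0.59, [249, 194, 265, 218]), (0.49, [252, 128, 262, 158])]
scene spring [(0.72, [274, 120, 280, 134])]
scene cap [(0.74, [321, 182, 345, 206]), (0.57, [284, 156, 306, 172])]
scene holder_large [(0.92, [146, 238, 195, 277])]
scene holder_small [(0.77, [175, 249, 230, 300])]
scene holder_spring [(0.68, [152, 280, 208, 332])]
scene holder_cap [(0.9, [117, 263, 178, 315])]
scene socket_long [(0.79, [223, 170, 233, 199])]
scene socket_short [(0.78, [249, 194, 265, 217])]
```

View pics/top1.png

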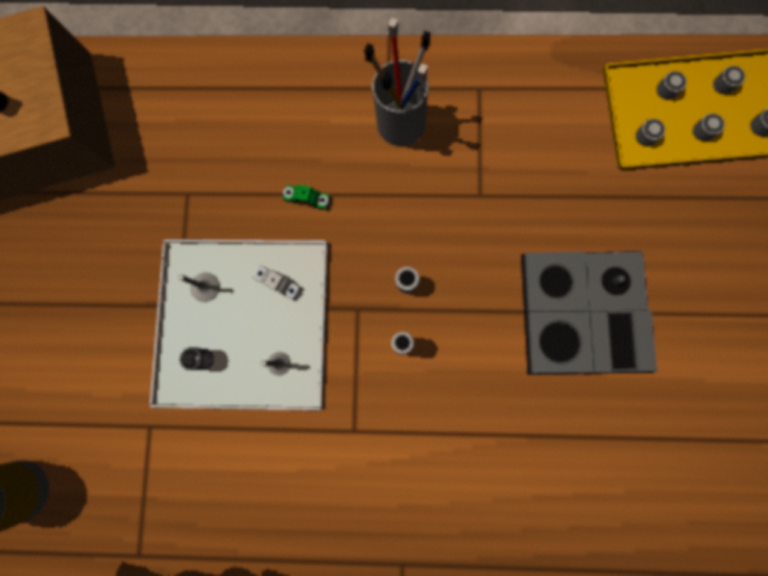

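View pics/scene1.png

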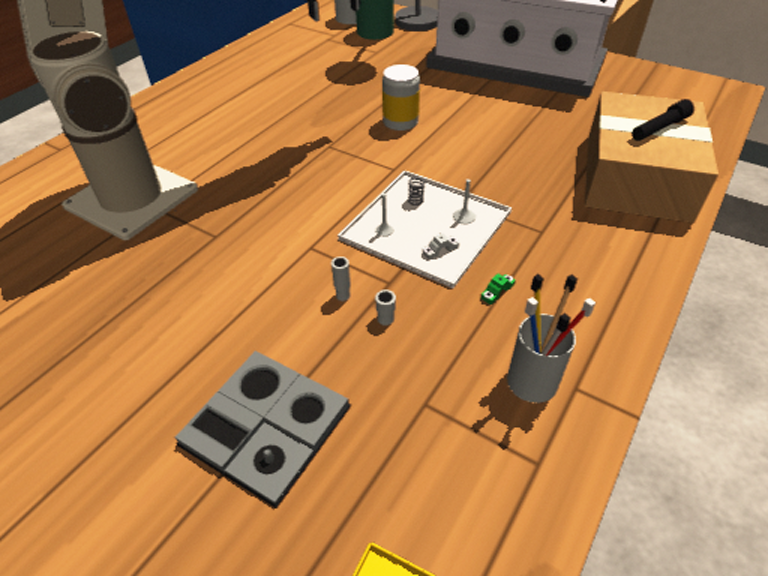

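The top picture (1.5x pixels) shows these candidates:
- **Larger valve:** (205,287).
- **Smaller valve:** (279,363).
- **Spring:** (197,358).
- **Cap:** grey at (278,282). The green cap at (306,196) is the look-alike, so I leave it.
- **Sockets:** (407,278) and (402,343).
- **Organiser:** small pocket (556,281), large pocket (560,342), peg (616,280), rectangular pocket (622,340).

Next I take close crops and measure.

```bash
python3 - <<'E'
from h import *
a=camera("top");print(a["K"])
t=a["image"][155:278,98:222,::-1];o=a["image"][163:253,345:440,::-1]
f=lambda i,s:cv2.resize(i,None,fx=s,fy=s,interpolation=cv2.INTER_CUBIC)
T=f(t,4.7);O=f(o,2.2)
im=np.zeros((max(T.shape[0],O.shape[0]),T.shape[1]+O.shape[1],3),np.uint8)
im[:T.shape[0],:T.shape[1]]=T;im[:O.shape[0],T.shape[1]:]=O
cv2.imwrite("pics/crop1.png",im);print(T.shape,im.shape)
for n,u,v,z in [("tray c00",164,240,.012),("tray c10",327,241,.012),("tray c11",323,409,.012),("tray c01",151,405,.012),
 ("VL",206,288,.008),("VS",279,364,.008),("cap",278,282,.03),("spring",196,358,.05),("sockS",407,278,.052),("sockL",402,343,.078),
 ("HL",559.5,342,.011),("HS",556,281,.011),("HSp base",616,280,.013),("HC",622,340,.011),("org tl",524,254,.021),("org tr",643,252,.021),("org br",655,371,.021),("org bl",528,374,.021)]:
    print(n,ray(a,u/1.5,v/1.5,z).round(4))
E
```

```text
[[348.16040387   0.         259.65717523]
 [  0.         348.16040387 191.61705358]
 [  0.           0.           1.        ]]
(578, 583, 3) (578, 792, 3)
tray c00 [0.6664 0.3558 0.012 ]
tray c10 [0.668  0.1165 0.012 ]
tray c11 [0.4307 0.1127 0.012 ]
tray c01 [0.4306 0.3534 0.012 ]
VL [0.597  0.2899 0.008 ]
VS [0.4907 0.1779 0.008 ]
cap [0.6039 0.1801 0.03  ]
spring [0.4962 0.2797 0.05  ]
sockS [ 0.6085 -0.      0.052 ]
sockL [0.5201 0.0049 0.078 ]
HL [ 0.5289 -0.2125  0.011 ]
HS [ 0.6146 -0.21    0.011 ]
HSp base [ 0.6169 -0.2928  0.013 ]
HC [ 0.5333 -0.298   0.011 ]
org tl [ 0.6506 -0.1637  0.021 ]
org tr [ 0.6558 -0.3285  0.021 ]
org br [ 0.4919 -0.3359  0.021 ]
org bl [ 0.4843 -0.1661  0.021 ]
```

View pics/crop1.png

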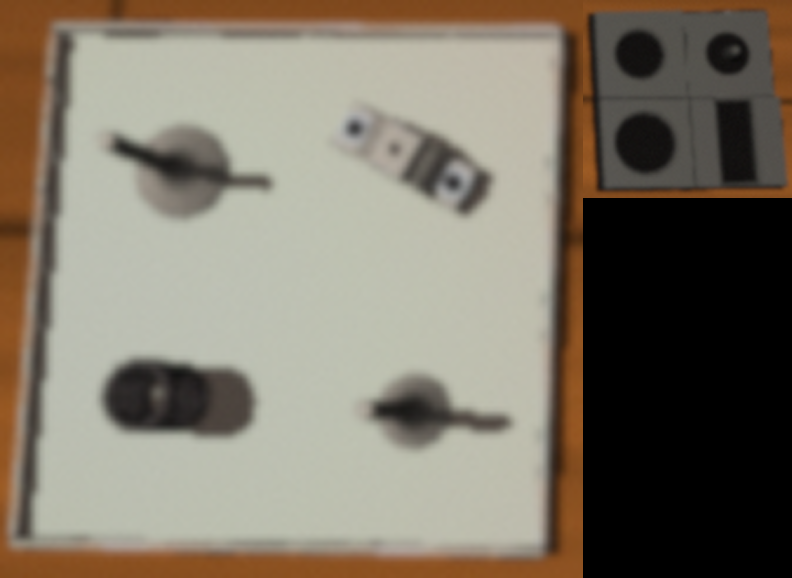

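Crop: grey cap confirmed, with bolt holes at about (354,128) and (454,183). Valve heads are at (181,171) and (414,411), their stems leaning left by perspective. The spring top is near (133,397).

```bash
python3 - <<'E'
from h import *
a=camera("top")
t=lambda u,v,z:ray(a,(u-2.35+.5)/4.7+98,(v-1.85)/4.7+155,z).round(4)
o=lambda u,v,z:ray(a,(u-583-.6)/2.2+345,(v-.6)/2.2+163,z).round(4)
print("VL",t(182,171,.008),t(109,139,.088));print("VS",t(415,411,.008),t(364,408,.088))
h1,h2=t(354,128,.016),t(454,183,.016);d=h1-h2
print("cap",(h1+h2)/2,np.linalg.norm(d),np.degrees(np.arctan2(d[1],d[0])),t(395,149,.034))
print("spr",t(136,397,.05))
# threshold organiser pockets
g=cv2.cvtColor(a["image"],cv2.COLOR_RGB2GRAY)[163:253,345:440]
m=(g<38).astype(np.uint8)
n,_,s,c=cv2.connectedComponentsWithStats(m)
for k in range(1,n):
    if s[k][4]>60: print(s[k],c[k], ray(a,c[k][0]+345,c[k][1]+163,.012).round(4))
# tray: parts on bright
g=cv2.cvtColor(a["image"],cv2.COLOR_RGB2GRAY);R=(g>60).astype(np.uint8)
for q in ("holder_large","holder_small","holder_spring","holder_cap"):
    for r in silhouettes(q,a)[:1]:
        rr=cv2.minAreaRect(np.argwhere(r["region"])[:,::-1].astype(np.float32));print(q,rr,ray(a,*rr[0],.021).round(4))
E
```

```text
VL [0.5992 0.2923 0.008 ] [0.6001 0.2919 0.088 ]
VS [0.492  0.1782 0.008 ] [0.4924 0.1794 0.088 ]
cap [0.6068 0.1875 0.016 ] 0.05322593352868505 62.47208519728586 [0.6067 0.187  0.034 ]
spr [0.4952 0.288  0.05  ]
[  3   8   6  78 107] [ 5.26168224 45.86915888] [ 0.5679 -0.1661  0.012 ]
[ 15  15  21  20 328] [25.10365854 24.32621951] [ 0.6144 -0.2086  0.012 ]
[ 57  16  18  17 232] [65.17241379 24.0862069 ] [ 0.6162 -0.2921  0.012 ]
[ 61  46  17  37 538] [69.10223048 63.88847584] [ 0.5328 -0.2964  0.012 ]
[ 15  52  26  26 532] [27.73120301 64.58270677] [ 0.5297 -0.2117  0.012 ]
holder_large ((372.7860107421875, 227.50765991210938), (40.402809143066406, 43.293827056884766), 87.95458984375) [ 0.5294 -0.2092  0.021 ]
holder_small ((369.61871337890625, 187.39883422851562), (40.92015838623047, 42.978641510009766), 86.42366790771484) [ 0.6127 -0.205   0.021 ]
holder_spring ((410.5, 187.0), (38.0, 41.0), 90.0) [ 0.6148 -0.2892  0.021 ]
```

{"name": "drive_tool", "arguments": {
  "increments": [
    [[33,-14,-3],[0,0,-5.5],0.6],
    [[33,-14,-3],[0,0,-5.5],0.6],
    [[33,-14,-3],[0,0,-5.5],0.6],
    [[33,-14,-3],[0,0,-5.5],0.6],
    [[33,-14,-3],[0,0,-5.5],0.6],
    [[33,-14,-3],[0,0,-5.5],0.6]
  ]
}}

```text
clock: 1.9
eef_pos: [0.4, 0.3732, 0.2133]
tool_rot: [0.476, 0.879, 0.0, 0.0]
ft_force: [0.1, 0.9, -0.0]
grip_width: 0.0513
grasp_force: 0.0
```

{"name": "drive_tool", "arguments": {
  "increments": [
    [[33,-14,-8],[0,0,-5.5],0.6],
    [[33,-14,-8],[0,0,-5.5],0.6],
    [[33,-14,-8],[0,0,-5.5],0.6],
    [[33,-14,-8],[0,0,-5.5],0.6],
    [[33,-14,-8],[0,0,-5.5],0.6],
    [[33,-14,-8],[0,0,-5.5],0.6],
    [[0,0,0],[0,0,0],0.6],
    [[0,0,0],[0,0,0],0.6]
  ]
}}

```text
clock: 2.57
eef_pos: [0.5975, 0.2882, 0.1631]
tool_rot: [0.706, 0.708, -0.001, -0.001]
ft_force: [-0.4, 0.3, 0.6]
grip_width: 0.0508
grasp_force: 0.0
```

```bash
python3 - <<'E'
from h import *
from scipy.spatial.transform import Rotation as Ro
o=get_obs();R=Ro.from_quat(o["tool_rot"]).as_matrix();print(o["clock"],o["eef_pos"],R.round(3),o["joint_pos"],o["grip_width"])
w=camera("wrist");save("w1.png",w)
print("head",proj(w,np.array([.5995,.292,.004])),"tip",proj(w,np.array([.5995,.292,.088])))
E
```

```text
2.5667 [0.59750906 0.28824598 0.16305907] [[-0.003  1.    -0.003]
 [ 1.     0.003 -0.001]
 [-0.001 -0.003 -1.   ]] [4.49388210e-01 6.06218915e-01 3.84829621e-01 1.35253331e+00
 1.98592462e-04 2.01682790e+00] 0.05083150580542857
head [257.40517507 169.51692904] tip [258.17107897 193.05134919]
```

View pics/w1.png

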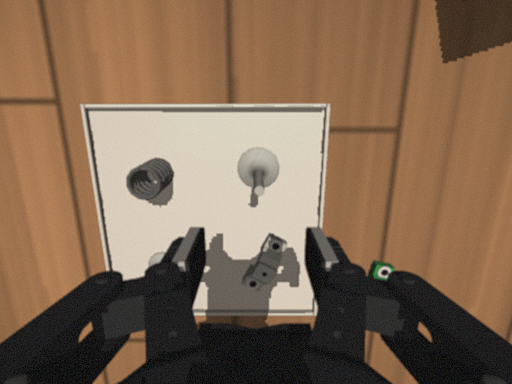

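Wrist picture: the valve head is at (258,166) with its stem tip at (259,189), about 3 px above the prediction. The spring is at (147,180), and the cap holes are at (276,246) and (253,284). I'll average both cameras.

```bash
python3 - <<'E'
from h import *
w=camera("wrist")
for n,u,v,z in [("head",258,166,.008),("tip",259,189,.088),("springtop",146,181,.05),("cap h1",276,246,.016),("h2",253,284,.016),("boss",264,273,.034),("tray tl",84,107,.012),("tray tr",328,106,.012)]: print(n,ray(w,u,v,z).round(4))
E
```

```text
head [0.5992 0.2975 0.008 ]
tip [0.5992 0.296  0.088 ]
springtop [0.4987 0.2919 0.05  ]
cap h1 [0.6194 0.2114 0.016 ]
h2 [0.5948 0.1642 0.016 ]
boss [0.6062 0.1895 0.034 ]
tray tl [0.4318 0.3549 0.012 ]
tray tr [0.6657 0.3573 0.012 ]
```

{"name": "drive_tool", "arguments": {
  "increments": [
    [[2,5,-30],[0,0,0],0.6],
    [[0,0,-30],[0,0,0],0.6],
    [[0,0,-30],[0,0,0],0.6],
    [[0,0,-32],[0,0,0],0.6],
    [[0,0,0],[0,0,0],0.6],
    [[0,0,0],[0,0,0],0]
  ]
}}

```text
clock: 3.17
eef_pos: [0.596, 0.2954, 0.0425]
tool_rot: [0.704, 0.71, -0.002, -0.001]
ft_force: [-0.2, 0.3, 0.0]
grip_width: 0.0404
grasp_force: 0.0
```

{"name": "drive_tool", "arguments": {
  "increments": [
    [[0,0,0],[0,0,0],0],
    [[0,0,0],[0,0,0],0],
    [[0,0,0],[0,0,0],0],
    [[0,0,0],[0,0,0],0],
    [[0,0,0],[0,0,0],0]
  ]
}}

```text
clock: 3.58
eef_pos: [0.6005, 0.2963, 0.0469]
tool_rot: [0.705, 0.709, 0.003, 0.001]
ft_force: [-1.0, 0.9, 7.4]
grip_width: 0.0058
grasp_force: 58.7
```

{"name": "drive_tool", "arguments": {
  "increments": [
    [[0,0,10],[0,0,0],0],
    [[0,0,30],[0,0,0],0],
    [[0,0,38],[0,0,0],0],
    [[0,0,38],[0,0,0],0],
    [[0,0,0],[0,0,0],0]
  ]
}}

```text
clock: 4.0
eef_pos: [0.603, 0.2969, 0.1703]
tool_rot: [0.705, 0.709, 0.008, 0.003]
ft_force: [1.5, 0.4, 1.2]
grip_width: 0.0054
grasp_force: 58.7
```

```bash
python3 - <<'E'
from h import *
o=get_obs();print(o["clock"],o["eef_pos"],o["tool_rot"],o["ft_force"],o["grip_width"],o["grasp_force"])
w=camera("wrist");save("w2.png",w)
E
```

```text
4.0 [0.60296151 0.29692734 0.17028026] [0.70501839 0.7091406  0.00781562 0.00275599] [1.45445008 0.4021549  1.20290311] 0.005444804119361071 58.685097098350525
```

View pics/w2.png

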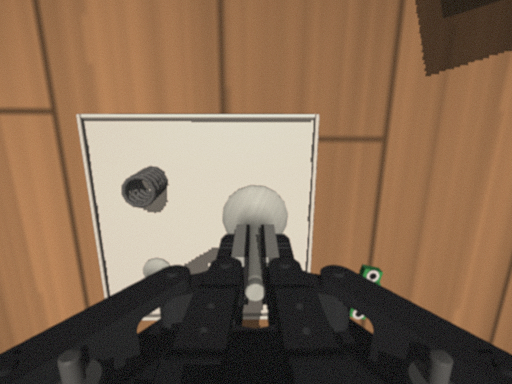

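Wrist picture: the large valve is held upright between the pads, with its head at (255,215). The cap is hidden behind the fingers. I settle and read the pose.

{"name": "drive_tool", "arguments": {
  "increments": [
    [[0,0,0],[0,0,0],0],
    [[0,0,0],[0,0,0],0]
  ]
}}

```text
clock: 4.22
eef_pos: [0.5979, 0.2945, 0.1585]
tool_rot: [0.705, 0.709, -0.001, -0.0]
ft_force: [0.0, -0.6, -1.1]
grip_width: 0.0059
grasp_force: 58.7
```

```bash
python3 - <<'E'
from h import *
for i in range(3):
    o=get_obs();print(o["clock"],o["eef_pos"],o["tool_rot"].round(4),o["ft_force"],o["grip_width"]);w=camera("wrist")
# head bottom of valve in picture: head disc centre ~ (255,215), radius 32px of 22mm
print(w["K"][0,0], w["K"][0,0]*22/32)
V=w["view"];print("cam",-V[:3,:3].T@V[:3,3])
E
```

```text
4.2167 [0.59787956 0.29448561 0.15851149] [ 7.050e-01  7.092e-01 -9.000e-04 -3.000e-04] [ 0.01169511 -0.58807311 -1.10832276] 0.005937789230112087
4.2667 [0.59753856 0.2944044  0.15766051] [ 7.050e-01  7.092e-01 -1.600e-03 -5.000e-04] [-0.48712023  0.18937108 -0.99016974] 0.005955044457143425
4.3167 [0.59743184 0.29438403 0.15732653] [ 7.050e-01  7.092e-01 -1.900e-03 -6.000e-04] [ 0.66046436 -0.2601678  -1.76417658] 0.0060487621876208625
296.41856329757974 203.78776226708607
cam [0.5968085  0.36432835 0.2996298 ]
```

{"name": "drive_tool", "arguments": {
  "increments": [
    [[-2,-15,0],[0,0,0],0],
    [[-5,-36,0],[0,0,0],0],
    [[-5,-36,0],[0,0,0],0],
    [[-5,-36,0],[0,0,0],0],
    [[-5,-36,0],[0,0,0],0],
    [[-5,-36,0],[0,0,0],0],
    [[-5,-36,0],[0,0,0],0],
    [[-5,-36,0],[0,0,0],0]
  ]
}}

```text
clock: 5.03
eef_pos: [0.5603, 0.0263, 0.1582]
tool_rot: [0.705, 0.709, -0.001, -0.001]
ft_force: [-0.2, -0.1, -0.8]
grip_width: 0.0058
grasp_force: 58.6
```

{"name": "drive_tool", "arguments": {
  "increments": [
    [[-5,-36,0],[0,0,0],0],
    [[-5,-36,0],[0,0,0],0],
    [[-5,-36,0],[0,0,0],0],
    [[-5,-36,0],[0,0,0],0],
    [[-5,-36,0],[0,0,0],0],
    [[-5,-36,0],[0,0,0],0],
    [[-5,-23,0],[0,0,0],0],
    [[0,0,0],[0,0,0],0]
  ]
}}

```text
clock: 5.7
eef_pos: [0.5248, -0.2156, 0.1581]
tool_rot: [0.707, 0.707, -0.001, -0.0]
ft_force: [0.3, 0.2, -0.5]
grip_width: 0.0059
grasp_force: 58.6
```

{"name": "drive_tool", "arguments": {
  "increments": [
    [[0,0,0],[0,0,0],0],
    [[0,0,0],[0,0,0],0],
    [[0,0,0],[0,0,0],0]
  ]
}}

```text
clock: 5.95
eef_pos: [0.5265, -0.2099, 0.1588]
tool_rot: [0.704, 0.71, -0.0, -0.001]
ft_force: [-0.0, 0.5, 0.0]
grip_width: 0.006
grasp_force: 58.6
```

```bash
python3 - <<'E'
from h import *
o=get_obs();print(o["clock"],o["eef_pos"],o["tool_rot"].round(4))
w=camera("wrist");save("w3.png",w)
for n,p in dict(HL=(.5299,-.2118),HS=(.6137,-.2088),HSp=(.6167,-.2926),HC=(.5329,-.2956)).items(): print(n,proj(w,np.array([*p,.015])).round(1))
E
```

```text
5.95 [ 0.52649208 -0.2098509   0.15875712] [ 7.045e-01  7.097e-01 -1.000e-04 -7.000e-04]
HL [258.6 178.7]
HS [343.1 176.5]
HSp [338.9 252.7]
HC [260.5 254.6]
```

View pics/w3.png

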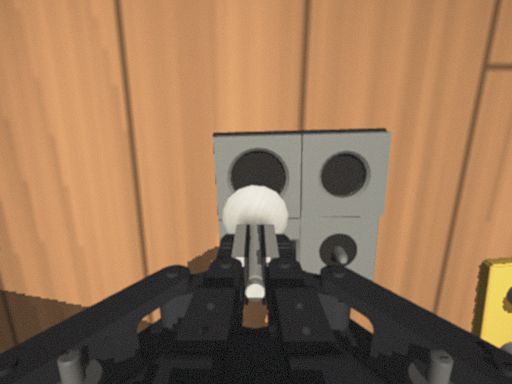

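Wrist picture: large pocket at (259,177), small at (344,175), peg at (340,253). The carried head is at (255,215). This agrees with my map within 2 mm.

{"name": "drive_tool", "arguments": {
  "increments": [
    [[3,-1,-20],[0,0,0],0],
    [[0,0,-25],[0,0,0],0],
    [[0,0,-25],[0,0,0],0],
    [[0,0,-15],[0,0,0],0],
    [[0,0,-6],[0,0,0],0],
    [[0,0,0],[0,0,0],0],
    [[0,0,0],[0,0,0],0],
    [[0,0,0],[0,0,0],0]
  ]
}}

```text
clock: 6.67
eef_pos: [0.5309, -0.212, 0.0698]
tool_rot: [0.705, 0.71, 0.001, 0.001]
ft_force: [0.1, -0.0, -1.0]
grip_width: 0.0059
grasp_force: 58.7
```

```bash
python3 - <<'E'
from h import *
o=get_obs();print(o["clock"],o["eef_pos"],o["ft_force"])
a=camera("top");w=camera("wrist")
A=cv2.resize(a["image"][150:260,335:445,::-1],None,fx=3.6,fy=3.6);W=w["image"][:,120:420,::-1]
im=np.zeros((396,696,3),np.uint8);im[:,:396]=A;im[:384,396:]=W;cv2.imwrite("pics/p4.png",im)
E
```

```text
6.6667 [ 0.53088448 -0.21200252  0.06979959] [ 0.14357937 -0.02216406 -0.99270019]
```

View pics/p4.png

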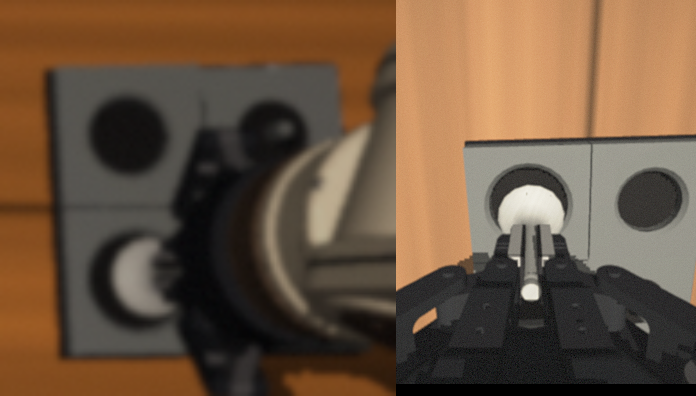

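The held head sits over the large pocket. I lower it gently.

{"name": "drive_tool", "arguments": {
  "increments": [
    [[-1,0,-4],[0,0,0],0],
    [[0,0,-4],[0,0,0],0],
    [[0,0,-4],[0,0,0],0],
    [[0,0,-3],[0,0,0],0],
    [[0,0,0],[0,0,0],0],
    [[0,0,0],[0,0,0],0]
  ]
}}

```text
clock: 7.27
eef_pos: [0.5284, -0.2121, 0.0538]
tool_rot: [0.705, 0.709, -0.0, 0.0]
ft_force: [-1.5, 0.1, 4.1]
grip_width: 0.0056
grasp_force: 59.3
```

{"name": "drive_tool", "arguments": {
  "increments": [
    [[0,0,-2],[0,0,0],0],
    [[0,0,0],[0,0,0],0],
    [[0,0,0],[0,0,0],0]
  ]
}}

```text
clock: 7.52
eef_pos: [0.5285, -0.2122, 0.0537]
tool_rot: [0.705, 0.709, 0.0, 0.001]
ft_force: [-5.5, 1.6, 15.2]
grip_width: 0.0057
grasp_force: 60.7
```

{"name": "drive_tool", "arguments": {
  "increments": [
    [[0,0,-2],[0,0,0],0],
    [[0,0,0],[0,0,0],0],
    [[0,0,0],[0,0,0],0]
  ]
}}

```text
clock: 7.77
eef_pos: [0.5286, -0.2123, 0.0537]
tool_rot: [0.705, 0.709, 0.0, 0.001]
ft_force: [-8.3, 4.0, 26.2]
grip_width: 0.0056
grasp_force: 61.9
```

Contact is at TCP z 0.0537, so the underside is at about 0.011, the pocket floor. I unload, release and rise.

{"name": "drive_tool", "arguments": {
  "increments": [
    [[0,0,4],[0,0,0],0],
    [[0,0,0],[0,0,0],0],
    [[0,0,0],[0,0,0],0.5],
    [[0,0,0],[0,0,0],0.5],
    [[0,0,0],[0,0,0],0.5],
    [[0,0,0],[0,0,0],0.5],
    [[0,0,0],[0,0,0],0.5]
  ]
}}

```text
clock: 8.35
eef_pos: [0.5284, -0.2119, 0.0527]
tool_rot: [0.705, 0.709, -0.0, -0.0]
ft_force: [-0.4, 0.3, 0.1]
grip_width: 0.0426
grasp_force: 0.0
```

{"name": "drive_tool", "arguments": {
  "increments": [
    [[0,0,15],[0,0,0],0.5],
    [[0,0,35],[0,0,0],0.5],
    [[0,0,35],[0,0,0],0.5],
    [[0,0,20],[0,0,0],0.5],
    [[-2,30,0],[0,0,0],0.6],
    [[-2,36,0],[0,0,0],0.6],
    [[-2,36,0],[0,0,0],0.6],
    [[-2,36,0],[0,0,0],0.6]
  ]
}}

```text
clock: 9.02
eef_pos: [0.5203, -0.073, 0.1583]
tool_rot: [0.705, 0.709, 0.0, 0.0]
ft_force: [-0.4, 0.3, 0.1]
grip_width: 0.0509
grasp_force: 0.0
```

{"name": "drive_tool", "arguments": {
  "increments": [
    [[-4,36,0],[0,0,0],0.6],
    [[-4,36,0],[0,0,0],0.6],
    [[-4,36,0],[0,0,0],0.6],
    [[-4,36,0],[0,0,0],0.6],
    [[-4,36,0],[0,0,0],0.6],
    [[-4,36,0],[0,0,0],0.6],
    [[-4,36,0],[0,0,0],0.6],
    [[0,0,0],[0,0,0],0.6]
  ]
}}

```text
clock: 9.68
eef_pos: [0.4919, 0.1839, 0.1582]
tool_rot: [0.702, 0.712, 0.001, -0.001]
ft_force: [2.2, -1.1, -0.0]
grip_width: 0.051
grasp_force: 0.0
```

{"name": "drive_tool", "arguments": {
  "increments": [
    [[0,0,0],[0,0,0],0.6],
    [[0,0,0],[0,0,0],0.6],
    [[0,0,0],[0,0,0],0.6]
  ]
}}

```text
clock: 9.93
eef_pos: [0.4926, 0.177, 0.1581]
tool_rot: [0.705, 0.709, -0.0, 0.0]
ft_force: [0.9, -0.2, -0.1]
grip_width: 0.0513
grasp_force: 0.0
```

```bash
python3 - <<'E'
from h import *
o=get_obs();print(o["clock"],o["eef_pos"],o["tool_rot"].round(4))
a=camera("top");w=camera("wrist")
A=cv2.resize(a["image"][150:260,335:445,::-1],None,fx=2.5,fy=2.5)
im=np.zeros((384,512+A.shape[1],3),np.uint8);im[:A.shape[0],512:]=A;im[:,:512]=w["image"][:,:,::-1];cv2.imwrite("pics/p5.png",im)
p=np.array([.4922,.1787]);print(proj(w,np.array([*p,.008])),proj(w,np.array([*p,.088])))
E
```

```text
9.9333 [0.49260358 0.17695759 0.15813959] [ 7.054e-01  7.088e-01 -3.000e-04  0.000e+00]
[254.59585879 173.20078791] [254.64069941 197.22697825]
```

View pics/p5.png

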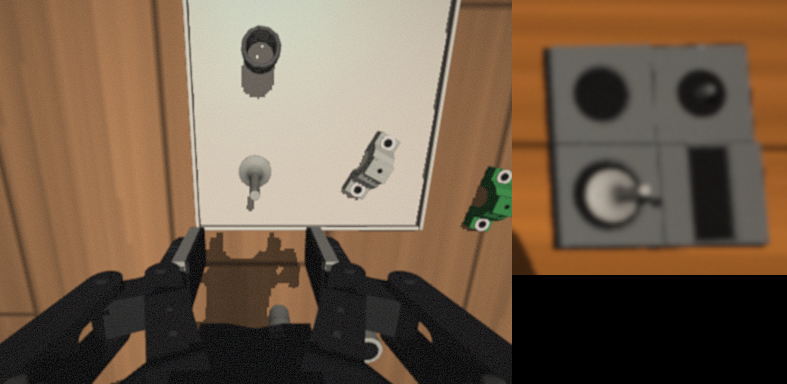

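Large valve seated in its pocket (inset at (610,195)). Small valve: head at (255,171), tip at (255,194), as expected.

{"name": "drive_tool", "arguments": {
  "increments": [
    [[0,3,-28],[0,0,0],0.6],
    [[0,0,-30],[0,0,0],0.6],
    [[0,0,-30],[0,0,0],0.6],
    [[0,0,-24],[0,0,0],0.6],
    [[0,0,0],[0,0,0],0.6],
    [[0,0,0],[0,0,0],0.6],
    [[0,0,0],[0,0,0],0],
    [[0,0,0],[0,0,0],0]
  ]
}}

```text
clock: 10.7
eef_pos: [0.4945, 0.1812, 0.0484]
tool_rot: [0.705, 0.709, 0.002, 0.001]
ft_force: [0.0, 0.2, 0.6]
grip_width: 0.0283
grasp_force: 0.0
```

{"name": "drive_tool", "arguments": {
  "increments": [
    [[0,0,0],[0,0,0],0],
    [[0,0,0],[0,0,0],0],
    [[0,0,0],[0,0,0],0],
    [[0,0,0],[0,0,0],0],
    [[0,0,0],[0,0,0],0]
  ]
}}

```text
clock: 11.12
eef_pos: [0.4938, 0.1814, 0.0479]
tool_rot: [0.705, 0.709, 0.001, 0.001]
ft_force: [-0.6, -0.7, 6.1]
grip_width: 0.0058
grasp_force: 58.7
```

{"name": "drive_tool", "arguments": {
  "increments": [
    [[0,0,10],[0,0,0],0],
    [[0,0,30],[0,0,0],0],
    [[0,0,38],[0,0,0],0],
    [[0,0,34],[0,0,0],0],
    [[0,0,0],[0,0,0],0],
    [[0,0,0],[0,0,0],0],
    [[0,0,0],[0,0,0],0],
    [[0,0,0],[0,0,0],0]
  ]
}}

```text
clock: 11.78
eef_pos: [0.4914, 0.1806, 0.157]
tool_rot: [0.705, 0.709, -0.001, -0.001]
ft_force: [-0.6, -0.3, -0.9]
grip_width: 0.006
grasp_force: 58.5
```

{"name": "drive_tool", "arguments": {
  "increments": [
    [[5,-15,0],[0,0,0],0],
    [[10,-33,0],[0,0,0],0],
    [[10,-33,0],[0,0,0],0],
    [[10,-33,0],[0,0,0],0],
    [[10,-33,0],[0,0,0],0],
    [[10,-33,0],[0,0,0],0],
    [[10,-33,0],[0,0,0],0]
  ]
}}

```text
clock: 12.37
eef_pos: [0.5565, -0.0335, 0.1564]
tool_rot: [0.705, 0.709, -0.001, -0.002]
ft_force: [0.7, 0.6, -0.5]
grip_width: 0.0058
grasp_force: 58.5
```

{"name": "drive_tool", "arguments": {
  "increments": [
    [[10,-33,0],[0,0,0],0],
    [[10,-33,0],[0,0,0],0],
    [[10,-33,0],[0,0,0],0],
    [[10,-33,0],[0,0,0],0],
    [[10,-30,0],[0,0,0],0],
    [[6,-14,0],[0,0,0],0],
    [[0,0,0],[0,0,0],0],
    [[0,0,0],[0,0,0],0]
  ]
}}

```text
clock: 13.03
eef_pos: [0.6124, -0.2085, 0.1558]
tool_rot: [0.706, 0.709, -0.001, -0.002]
ft_force: [-0.0, 0.1, -0.9]
grip_width: 0.0055
grasp_force: 58.6
```

{"name": "drive_tool", "arguments": {
  "increments": [
    [[0,0,0],[0,0,0],0],
    [[0,0,0],[0,0,0],0],
    [[0,0,0],[0,0,0],0],
    [[0,0,0],[0,0,0],0]
  ]
}}

```text
clock: 13.37
eef_pos: [0.6135, -0.2068, 0.1585]
tool_rot: [0.704, 0.71, 0.0, -0.0]
ft_force: [-0.2, -0.3, -0.2]
grip_width: 0.006
grasp_force: 58.6
```

{"name": "drive_tool", "arguments": {
  "increments": [
    [[0,-1,-22],[0,0,0],0],
    [[0,0,-25],[0,0,0],0],
    [[0,0,-20],[0,0,0],0],
    [[0,0,-10],[0,0,0],0],
    [[0,0,-6],[0,0,0],0],
    [[0,0,0],[0,0,0],0],
    [[0,0,0],[0,0,0],0],
    [[0,0,0],[0,0,0],0]
  ]
}}

```text
clock: 14.03
eef_pos: [0.6147, -0.2093, 0.077]
tool_rot: [0.705, 0.709, 0.001, 0.001]
ft_force: [0.4, -0.9, 0.5]
grip_width: 0.0059
grasp_force: 58.6
```

```bash
python3 - <<'E'
from h import *
o=get_obs();print(o["clock"],o["eef_pos"],o["ft_force"])
w=camera("wrist");save("p6.png",w,(130,90,400,384),1.5)
E
```

```text
14.0333 [ 0.61474373 -0.20927589  0.07699647] [ 0.4371286  -0.87990495  0.51920731]
```

View pics/p6.png

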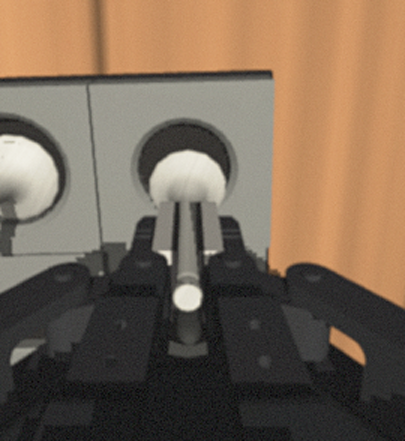

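The small head at (187,175) is over the small pocket at (185,160), centred sideways. I lower it.

{"name": "drive_tool", "arguments": {
  "increments": [
    [[-1,0,-6],[0,0,0],0],
    [[0,0,-5],[0,0,0],0],
    [[0,0,-4],[0,0,0],0],
    [[0,0,-4],[0,0,0],0],
    [[0,0,-3],[0,0,0],0],
    [[0,0,0],[0,0,0],0],
    [[0,0,0],[0,0,0],0]
  ]
}}

```text
clock: 14.67
eef_pos: [0.6125, -0.209, 0.055]
tool_rot: [0.705, 0.709, 0.0, 0.0]
ft_force: [-3.2, 0.7, 7.4]
grip_width: 0.0059
grasp_force: 59.5
```

{"name": "drive_tool", "arguments": {
  "increments": [
    [[0,0,-2],[0,0,0],0],
    [[0,0,0],[0,0,0],0],
    [[0,0,0],[0,0,0],0]
  ]
}}

```text
clock: 14.92
eef_pos: [0.6126, -0.2091, 0.0549]
tool_rot: [0.705, 0.709, 0.0, 0.001]
ft_force: [-7.0, 1.5, 16.6]
grip_width: 0.0059
grasp_force: 60.7
```

{"name": "drive_tool", "arguments": {
  "increments": [
    [[0,0,2],[0,0,0],0],
    [[0,0,0],[0,0,0],0],
    [[0,0,0],[0,0,0],0.5],
    [[0,0,0],[0,0,0],0.5],
    [[0,0,0],[0,0,0],0.5],
    [[0,0,0],[0,0,0],0.5],
    [[0,0,0],[0,0,0],0.5]
  ]
}}

```text
clock: 15.5
eef_pos: [0.6124, -0.2089, 0.0526]
tool_rot: [0.705, 0.709, -0.0, -0.0]
ft_force: [-0.2, 0.0, 0.3]
grip_width: 0.0425
grasp_force: 0.0
```

{"name": "drive_tool", "arguments": {
  "increments": [
    [[0,0,15],[0,0,0],0.5],
    [[0,0,35],[0,0,0],0.5],
    [[0,0,35],[0,0,0],0.5],
    [[0,0,20],[0,0,0],0.5],
    [[-8,35,0],[0,0,0],0.7],
    [[-8,37,0],[0,0,0],0.7],
    [[-8,37,0],[0,0,0],0.7],
    [[-8,37,0],[0,0,0],0.7]
  ]
}}

```text
clock: 16.17
eef_pos: [0.5801, -0.0619, 0.1582]
tool_rot: [0.705, 0.709, 0.0, 0.0]
ft_force: [-0.5, -0.5, -0.4]
grip_width: 0.0598
grasp_force: 0.0
```

{"name": "drive_tool", "arguments": {
  "increments": [
    [[-8,37,0],[0,0,0],0.7],
    [[-8,37,0],[0,0,0],0.7],
    [[-8,37,0],[0,0,0],0.7],
    [[-8,37,0],[0,0,0],0.7],
    [[-8,37,0],[0,0,0],0.7],
    [[-8,37,0],[0,0,0],0.7],
    [[-8,37,0],[0,0,0],0.7],
    [[-8,37,0],[0,0,0],0.7]
  ]
}}

```text
clock: 16.83
eef_pos: [0.5159, 0.2347, 0.1583]
tool_rot: [0.705, 0.709, 0.0, 0.0]
ft_force: [1.1, 0.3, 0.0]
grip_width: 0.0601
grasp_force: 0.0
```

{"name": "drive_tool", "arguments": {
  "increments": [
    [[-8,37,0],[0,0,0],0.7],
    [[-8,18,0],[0,0,0],0.7],
    [[0,0,0],[0,0,0],0.7],
    [[0,0,0],[0,0,0],0.7],
    [[0,0,0],[0,0,0],0.7],
    [[0,0,0],[0,0,0],0.7]
  ]
}}

```text
clock: 17.33
eef_pos: [0.5009, 0.2867, 0.1582]
tool_rot: [0.706, 0.709, -0.0, 0.0]
ft_force: [0.8, 0.1, 0.1]
grip_width: 0.0594
grasp_force: 0.0
```

```bash
python3 - <<'E'
from h import *
o=get_obs();print(o["clock"],o["eef_pos"],o["tool_rot"].round(4),o["grip_width"])
a=camera("top");w=camera("wrist")
A=cv2.resize(a["image"][150:260,335:445,::-1],None,fx=2.5,fy=2.5)
im=np.zeros((384,512+A.shape[1],3),np.uint8);im[:A.shape[0],512:]=A;im[:,:512]=w["image"][:,:,::-1];cv2.imwrite("pics/p7.png",im)
p=np.array([.497,.290]);print(proj(w,np.array([*p,.004])),proj(w,np.array([*p,.05])))
E
```

```text
17.3333 [0.50094568 0.28673619 0.15816821] [ 7.056e-01  7.086e-01 -3.000e-04  1.000e-04] 0.059425023806131426
[251.08331952 170.98434993] [250.51920931 182.48786141]
```

View pics/p7.png

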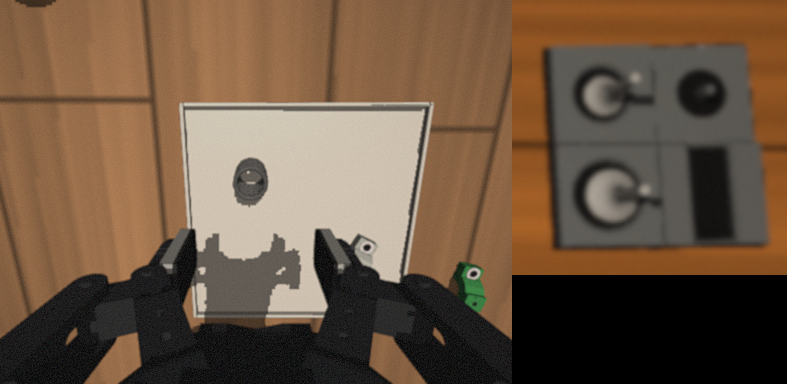

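Both valves are seated (insets at (605,95) and (610,195)). The spring's top ring is at about (250,187), which gives x 0.497, y 0.2865. I go down.

{"name": "drive_tool", "arguments": {
  "increments": [
    [[-4,0,-30],[0,0,0],0.7],
    [[0,0,-35],[0,0,0],0.7],
    [[0,0,-35],[0,0,0],0.7],
    [[0,0,-28],[0,0,0],0.7],
    [[0,0,-12],[0,0,0],0.7],
    [[0,0,0],[0,0,0],0.7],
    [[0,0,0],[0,0,0],0.7],
    [[0,0,0],[0,0,0],0]
  ]
}}

```text
clock: 18.1
eef_pos: [0.498, 0.2881, 0.0197]
tool_rot: [0.705, 0.709, 0.001, 0.0]
ft_force: [0.6, -0.2, -0.0]
grip_width: 0.0487
grasp_force: 0.0
```

{"name": "drive_tool", "arguments": {
  "increments": [
    [[0,0,0],[0,0,0],0],
    [[0,0,0],[0,0,0],0],
    [[0,0,0],[0,0,0],0],
    [[0,0,0],[0,0,0],0],
    [[0,0,0],[0,0,0],0]
  ]
}}

```text
clock: 18.52
eef_pos: [0.4983, 0.2887, 0.0205]
tool_rot: [0.705, 0.709, 0.002, 0.001]
ft_force: [0.7, 0.4, 6.3]
grip_width: 0.0304
grasp_force: 59.9
```

{"name": "drive_tool", "arguments": {
  "increments": [
    [[0,0,10],[0,0,0],0],
    [[0,0,35],[0,0,0],0],
    [[0,0,38],[0,0,0],0],
    [[0,0,38],[0,0,0],0],
    [[0,0,20],[0,0,0],0],
    [[0,0,0],[0,0,0],0],
    [[0,0,0],[0,0,0],0],
    [[0,0,0],[0,0,0],0]
  ]
}}

```text
clock: 19.18
eef_pos: [0.4958, 0.2877, 0.1588]
tool_rot: [0.705, 0.709, -0.001, -0.0]
ft_force: [-0.1, -0.1, -1.3]
grip_width: 0.0311
grasp_force: 59.5
```

{"name": "drive_tool", "arguments": {
  "increments": [
    [[5,-20,0],[0,0,0],0],
    [[7,-37,0],[0,0,0],0],
    [[7,-37,0],[0,0,0],0],
    [[7,-37,0],[0,0,0],0],
    [[7,-37,0],[0,0,0],0],
    [[7,-37,0],[0,0,0],0],
    [[7,-37,0],[0,0,0],0],
    [[7,-37,0],[0,0,0],0]
  ]
}}

```text
clock: 19.85
eef_pos: [0.549, 0.0073, 0.1571]
tool_rot: [0.705, 0.709, -0.002, -0.002]
ft_force: [0.7, 0.5, -1.3]
grip_width: 0.0308
grasp_force: 59.5
```

{"name": "drive_tool", "arguments": {
  "increments": [
    [[8,-37,0],[0,0,0],0],
    [[8,-37,0],[0,0,0],0],
    [[8,-37,0],[0,0,0],0],
    [[8,-37,0],[0,0,0],0],
    [[8,-37,0],[0,0,0],0],
    [[8,-37,0],[0,0,0],0],
    [[8,-37,0],[0,0,0],0],
    [[8,-32,0],[0,0,0],0]
  ]
}}

```text
clock: 20.52
eef_pos: [0.6131, -0.284, 0.1564]
tool_rot: [0.705, 0.709, -0.001, -0.002]
ft_force: [0.0, 0.3, -0.0]
grip_width: 0.031
grasp_force: 59.5
```

{"name": "drive_tool", "arguments": {
  "increments": [
    [[0,0,0],[0,0,0],0],
    [[0,0,0],[0,0,0],0],
    [[0,0,0],[0,0,0],0],
    [[0,0,0],[0,0,0],0],
    [[0,0,0],[0,0,0],0],
    [[0,0,0],[0,0,0],0]
  ]
}}

```text
clock: 21.02
eef_pos: [0.6146, -0.2805, 0.1595]
tool_rot: [0.704, 0.71, -0.0, -0.0]
ft_force: [0.6, -0.3, -0.4]
grip_width: 0.031
grasp_force: 59.6
```

```bash
python3 - <<'E'
from h import *
o=get_obs();print(o["clock"],o["eef_pos"],o["tool_rot"].round(4),o["grip_width"])
w=camera("wrist");save("p8.png",w)
for p in ((.6167,-.2926,.013),(.6167,-.2926,.034),(*o["eef_pos"][:2],.1415),(*o["eef_pos"][:2],.1875)):print(proj(w,np.array(p)))
E
```

```text
21.0167 [ 0.61464041 -0.28051494  0.15953366] [ 7.043e-01  7.099e-01 -0.000e+00 -1.000e-04] 0.030966587267292994
[256.99659237 187.6753356 ]
[257.18299115 193.72867436]
[255.54288396 227.60739864]
[255.93038942 270.046086  ]
```

View pics/p8.png

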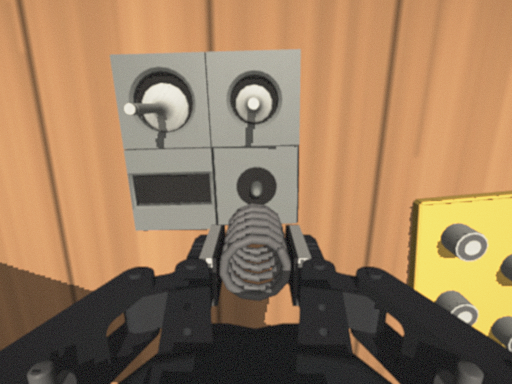

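The dark pad is at (257,186) with the peg on it, and the spring's top ring is at (257,272), in line. I descend.

{"name": "drive_tool", "arguments": {
  "increments": [
    [[2,-11,-20],[0,0,0],0],
    [[0,0,-25],[0,0,0],0],
    [[0,0,-25],[0,0,0],0],
    [[0,0,-15],[0,0,0],0],
    [[0,0,-8],[0,0,0],0],
    [[0,0,0],[0,0,0],0],
    [[0,0,0],[0,0,0],0],
    [[0,0,0],[0,0,0],0]
  ]
}}

```text
clock: 21.73
eef_pos: [0.6178, -0.2932, 0.0682]
tool_rot: [0.705, 0.709, 0.001, 0.001]
ft_force: [0.3, -0.4, 0.1]
grip_width: 0.0309
grasp_force: 59.6
```

{"name": "drive_tool", "arguments": {
  "increments": [
    [[0,0,0],[0,0,0],0],
    [[0,0,-4],[0,0,0],0],
    [[0,0,-5],[0,0,0],0],
    [[0,0,-5],[0,0,0],0],
    [[0,0,-5],[0,0,0],0],
    [[0,0,0],[0,0,0],0],
    [[0,0,0],[0,0,0],0],
    [[0,0,0],[0,0,0],0]
  ]
}}

```text
clock: 22.4
eef_pos: [0.6166, -0.293, 0.0471]
tool_rot: [0.705, 0.709, -0.0, -0.0]
ft_force: [-0.7, -0.2, -0.1]
grip_width: 0.0307
grasp_force: 59.6
```

{"name": "drive_tool", "arguments": {
  "increments": [
    [[0,1,-4],[0,0,0],0],
    [[0,0,-4],[0,0,0],0],
    [[0,0,-4],[0,0,0],0],
    [[0,0,-3],[0,0,0],0],
    [[0,0,0],[0,0,0],0],
    [[0,0,0],[0,0,0],0]
  ]
}}

```text
clock: 22.9
eef_pos: [0.6162, -0.2918, 0.0318]
tool_rot: [0.705, 0.709, -0.0, -0.0]
ft_force: [0.8, -0.2, 0.5]
grip_width: 0.0308
grasp_force: 59.6
```

{"name": "drive_tool", "arguments": {
  "increments": [
    [[0,0,-2],[0,0,0],0],
    [[0,0,0],[0,0,0],0],
    [[0,0,0],[0,0,0],0]
  ]
}}

```text
clock: 23.15
eef_pos: [0.6166, -0.292, 0.0303]
tool_rot: [0.705, 0.709, 0.0, 0.0]
ft_force: [-1.0, 0.3, -0.4]
grip_width: 0.0309
grasp_force: 59.6
```

{"name": "drive_tool", "arguments": {
  "increments": [
    [[0,0,-1],[0,0,0],0],
    [[0,0,0],[0,0,0],0],
    [[0,0,0],[0,0,0],0]
  ]
}}

```text
clock: 23.4
eef_pos: [0.6168, -0.2922, 0.0296]
tool_rot: [0.705, 0.709, 0.0, 0.0]
ft_force: [0.2, -0.1, 0.2]
grip_width: 0.0312
grasp_force: 59.7
```

{"name": "drive_tool", "arguments": {
  "increments": [
    [[0,0,-1],[0,0,0],0],
    [[0,0,0],[0,0,0],0],
    [[0,0,0],[0,0,0],0]
  ]
}}

```text
clock: 23.65
eef_pos: [0.6168, -0.2922, 0.0296]
tool_rot: [0.705, 0.709, 0.0, 0.001]
ft_force: [-2.0, 0.0, 5.4]
grip_width: 0.0308
grasp_force: 60.2
```

{"name": "drive_tool", "arguments": {
  "increments": [
    [[0,0,-1],[0,0,0],0],
    [[0,0,0],[0,0,0],0],
    [[0,0,0],[0,0,0],0]
  ]
}}

```text
clock: 23.9
eef_pos: [0.6169, -0.2922, 0.0296]
tool_rot: [0.705, 0.709, 0.0, 0.001]
ft_force: [-3.1, 1.0, 9.4]
grip_width: 0.0309
grasp_force: 60.7
```

Spring seated. I release and go to the cap, turning the tool −28° on the way.

{"name": "drive_tool", "arguments": {
  "increments": [
    [[0,0,2],[0,0,0],0],
    [[0,0,0],[0,0,0],0],
    [[0,0,0],[0,0,0],0.6],
    [[0,0,0],[0,0,0],0.6],
    [[0,0,0],[0,0,0],0.6],
    [[0,0,0],[0,0,0],0.6],
    [[0,0,0],[0,0,0],0.6]
  ]
}}

```text
clock: 24.48
eef_pos: [0.6165, -0.2919, 0.029]
tool_rot: [0.705, 0.709, -0.0, -0.0]
ft_force: [0.0, -0.0, -0.1]
grip_width: 0.0511
grasp_force: 0.0
```

{"name": "drive_tool", "arguments": {
  "increments": [
    [[0,0,15],[0,0,0],0.6],
    [[0,0,30],[0,0,0],0.6],
    [[0,0,35],[0,0,0],0.6],
    [[0,0,35],[0,0,0],0.6],
    [[0,0,20],[0,0,0],0.6],
    [[0,0,0],[0,0,0],0.6],
    [[0,25,0],[0,0,-2],0.6],
    [[0,36,0],[0,0,-2],0.6]
  ]
}}

```text
clock: 25.15
eef_pos: [0.6164, -0.2336, 0.164]
tool_rot: [0.732, 0.682, -0.0, 0.001]
ft_force: [1.0, 1.8, 0.4]
grip_width: 0.0513
grasp_force: 0.0
```

{"name": "drive_tool", "arguments": {
  "increments": [
    [[-1,36,0],[0,0,-2],0.6],
    [[-1,36,0],[0,0,-2],0.6],
    [[-1,36,0],[0,0,-2],0.6],
    [[-1,36,0],[0,0,-2],0.6],
    [[-1,36,0],[0,0,-2],0.6],
    [[-1,36,0],[0,0,-2],0.6],
    [[-1,36,0],[0,0,-2],0.6],
    [[-1,36,0],[0,0,-2],0.6]
  ]
}}

```text
clock: 25.82
eef_pos: [0.6079, 0.0587, 0.1636]
tool_rot: [0.818, 0.575, -0.0, -0.0]
ft_force: [0.4, -0.0, 0.2]
grip_width: 0.0512
grasp_force: 0.0
```

{"name": "drive_tool", "arguments": {
  "increments": [
    [[-1,36,0],[0,0,-2],0.6],
    [[-1,36,0],[0,0,-2],0.6],
    [[0,36,0],[0,0,-2],0.6],
    [[0,20,0],[0,0,-2],0.6],
    [[0,0,0],[0,0,0],0.6],
    [[0,0,0],[0,0,0],0.6],
    [[0,0,0],[0,0,0],0.6],
    [[0,0,0],[0,0,0],0.6]
  ]
}}

```text
clock: 26.48
eef_pos: [0.6065, 0.1837, 0.1639]
tool_rot: [0.856, 0.517, -0.0, 0.0]
ft_force: [0.5, 0.0, -0.2]
grip_width: 0.0514
grasp_force: 0.0
```

```bash
python3 - <<'E'
from h import *
from scipy.spatial.transform import Rotation as Ro
o=get_obs();y=Ro.from_quat(o["tool_rot"]).as_matrix()[:,1];print(o["clock"],o["eef_pos"],np.degrees(np.arctan2(y[1],y[0])),o["grip_width"])
a=camera("top");w=camera("wrist")
A=cv2.resize(a["image"][150:260,335:445,::-1],None,fx=2.5,fy=2.5)
im=np.zeros((384,512+A.shape[1],3),np.uint8);im[:A.shape[0],512:]=A;im[:,:512]=w["image"][:,:,::-1];cv2.imwrite("pics/p9.png",im)
p=np.array([.607,.188]);d=.0266*np.array([np.cos(np.radians(62.5)),np.sin(np.radians(62.5))])
print(proj(w,np.array([*(p+d),.016])),proj(w,np.array([*(p-d),.016])),proj(w,np.array([*p,.034])))
E
```

```text
26.4833 [0.60652634 0.18370352 0.16393164] -27.725475329811367 0.05144306576690501
[253.37730156 144.79959948] [253.63200597 196.66514401] [253.44380113 175.55150415]
```

View pics/p9.png

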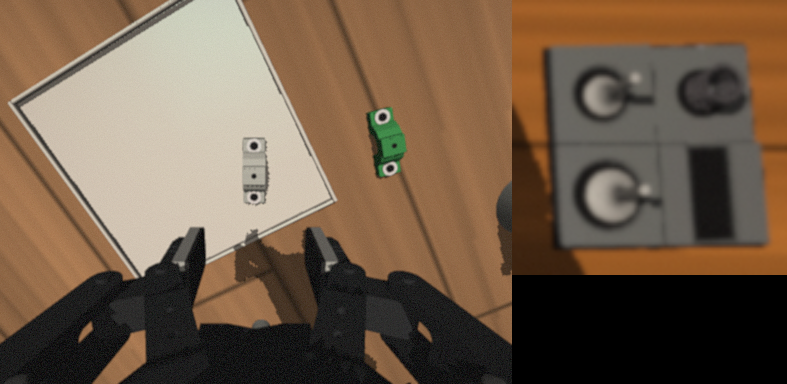

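Inset: spring round the peg, both valves seated. The cap is straight between the fingers, holes at (254,146) and (254,197), as predicted. I descend.

{"name": "drive_tool", "arguments": {
  "increments": [
    [[0,4,-30],[0,0,0],0.6],
    [[0,0,-35],[0,0,0],0.6],
    [[0,0,-35],[0,0,0],0.6],
    [[0,0,-30],[0,0,0],0.6],
    [[0,0,-15],[0,0,0],0.6],
    [[0,0,0],[0,0,0],0.6],
    [[0,0,0],[0,0,0],0.6],
    [[0,0,0],[0,0,0],0.6]
  ]
}}

```text
clock: 27.25
eef_pos: [0.608, 0.1887, 0.0209]
tool_rot: [0.856, 0.517, 0.001, 0.0]
ft_force: [0.9, -0.6, -0.3]
grip_width: 0.051
grasp_force: 0.0
```

{"name": "drive_tool", "arguments": {
  "increments": [
    [[0,0,0],[0,0,0],0.6],
    [[0,0,0],[0,0,0],0.6],
    [[0,0,0],[0,0,0],0.6]
  ]
}}

```text
clock: 27.5
eef_pos: [0.6077, 0.1893, 0.021]
tool_rot: [0.856, 0.518, 0.001, 0.0]
ft_force: [1.2, 0.3, -0.1]
grip_width: 0.0512
grasp_force: 0.0
```

{"name": "drive_tool", "arguments": {
  "increments": [
    [[0,-1,-4],[0,0,0],0.6],
    [[0,0,0],[0,0,0],0.6],
    [[0,0,0],[0,0,0],0.6],
    [[0,0,0],[0,0,0],0],
    [[0,0,0],[0,0,0],0],
    [[0,0,0],[0,0,0],0],
    [[0,0,0],[0,0,0],0],
    [[0,0,0],[0,0,0],0]
  ]
}}

```text
clock: 28.17
eef_pos: [0.6068, 0.1881, 0.0155]
tool_rot: [0.856, 0.518, 0.0, 0.0]
ft_force: [0.2, -0.4, 1.0]
grip_width: 0.0209
grasp_force: 61.0
```

{"name": "drive_tool", "arguments": {
  "increments": [
    [[0,0,0],[0,0,0],0],
    [[0,0,0],[0,0,0],0],
    [[0,0,0],[0,0,0],0]
  ]
}}

```text
clock: 28.42
eef_pos: [0.6068, 0.1881, 0.0155]
tool_rot: [0.856, 0.518, 0.0, 0.0]
ft_force: [-0.3, 0.2, 1.5]
grip_width: 0.0204
grasp_force: 61.1
```

{"name": "drive_tool", "arguments": {
  "increments": [
    [[0,0,10],[0,0,0],0],
    [[0,0,30],[0,0,0],0],
    [[0,0,35],[0,0,0],0],
    [[0,0,35],[0,0,0],0],
    [[0,0,25],[0,0,0],0],
    [[0,0,5],[0,0,0],0],
    [[-4,-20,0],[0,0,-4],0],
    [[-5,-34,0],[0,0,-4],0]
  ]
}}

```text
clock: 29.08
eef_pos: [0.5978, 0.1365, 0.1556]
tool_rot: [0.889, 0.457, 0.001, -0.0]
ft_force: [0.2, -0.8, -0.3]
grip_width: 0.0204
grasp_force: 60.8
```

{"name": "drive_tool", "arguments": {
  "increments": [
    [[-5,-36,0],[0,0,-4],0],
    [[-5,-36,0],[0,0,-4],0],
    [[-5,-36,0],[0,0,-4],0],
    [[-5,-36,0],[0,0,-4],0],
    [[-5,-36,0],[0,0,-4],0],
    [[-5,-36,0],[0,0,-4],0],
    [[-5,-36,0],[0,0,-4],0],
    [[-5,-36,0],[0,0,-4],0]
  ]
}}

```text
clock: 29.75
eef_pos: [0.5562, -0.1555, 0.1544]
tool_rot: [0.981, 0.192, -0.001, -0.0]
ft_force: [0.9, -0.1, -0.6]
grip_width: 0.0206
grasp_force: 60.7
```

{"name": "drive_tool", "arguments": {
  "increments": [
    [[-5,-36,0],[0,0,-4],0],
    [[-5,-36,0],[0,0,-4],0],
    [[-5,-36,0],[0,0,-4],0],
    [[-5,-24,0],[0,0,-4],0],
    [[-5,-10,0],[0,0,-4],0],
    [[0,0,0],[0,0,0],0],
    [[0,0,0],[0,0,0],0],
    [[0,0,0],[0,0,0],0]
  ]
}}

```text
clock: 30.42
eef_pos: [0.5324, -0.2949, 0.1547]
tool_rot: [1.0, 0.022, -0.001, -0.001]
ft_force: [0.3, 0.2, -1.0]
grip_width: 0.0207
grasp_force: 60.7
```

{"name": "drive_tool", "arguments": {
  "increments": [
    [[0,0,0],[0,0,0],0],
    [[0,0,0],[0,0,0],0],
    [[0,0,0],[0,0,0],0]
  ]
}}

```text
clock: 30.67
eef_pos: [0.533, -0.2949, 0.1554]
tool_rot: [1.0, 0.022, 0.0, -0.0]
ft_force: [-0.4, -0.0, -1.0]
grip_width: 0.0205
grasp_force: 60.7
```

```bash
python3 - <<'E'
from h import *
from scipy.spatial.transform import Rotation as Ro
o=get_obs();y=Ro.from_quat(o["tool_rot"]).as_matrix()[:,1];print(o["clock"],o["eef_pos"],np.degrees(np.arctan2(y[1],y[0])),o["grip_width"],o["joint_pos"][5])
w=camera("wrist");save("p10.png",w)
c=np.array([.5329,-.2956]);
for s in(-1,1):
  for t in(-1,1):
    a=np.radians(2);print(proj(w,np.array([*(c+np.array([[np.cos(a),-np.sin(a)],[np.sin(a),np.cos(a)]])@[s*.038,t*.016]),.018])).round(1))
E
```

```text
30.6667 [ 0.53304385 -0.29488137  0.15539756] -87.52112139658576 0.020460092344985924 2.5929901871010763
[271.5 214.5]
[239.7 214.2]
[273.4 138.4]
[239.3 138.1]
```

View pics/p10.png

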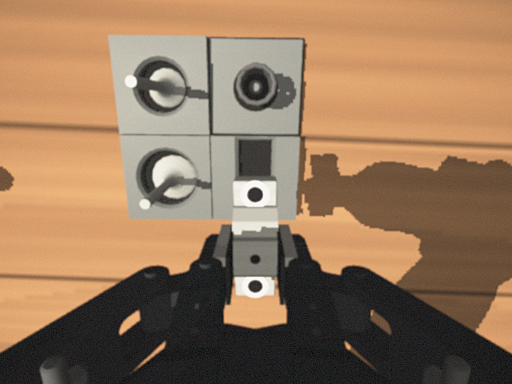

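The pocket's far edge is at v≈139 with sides at u 238–271. The carried cap is centred at u≈255 and parallel. I lower it.

{"name": "drive_tool", "arguments": {
  "increments": [
    [[0,0,-20],[0,0,0],0],
    [[0,0,-30],[0,0,0],0],
    [[0,0,-30],[0,0,0],0],
    [[0,0,-20],[0,0,0],0],
    [[0,0,-10],[0,0,0],0],
    [[0,0,0],[0,0,0],0],
    [[0,0,0],[0,0,0],0],
    [[0,0,0],[0,0,0],0]
  ]
}}

```text
clock: 31.38
eef_pos: [0.534, -0.2966, 0.0471]
tool_rot: [1.0, 0.021, 0.001, 0.001]
ft_force: [0.1, 0.1, -1.6]
grip_width: 0.0204
grasp_force: 60.7
```

{"name": "drive_tool", "arguments": {
  "increments": [
    [[0,0,0],[0,0,0],0],
    [[0,0,0],[0,0,0],0],
    [[0,0,-4],[0,0,0],0],
    [[0,0,-4],[0,0,0],0],
    [[0,0,-4],[0,0,0],0],
    [[0,0,0],[0,0,0],0],
    [[0,0,0],[0,0,0],0],
    [[0,0,0],[0,0,0],0]
  ]
}}

```text
clock: 32.05
eef_pos: [0.5325, -0.2959, 0.0331]
tool_rot: [1.0, 0.02, -0.0, -0.0]
ft_force: [0.1, 0.2, 0.0]
grip_width: 0.0208
grasp_force: 60.7
```

Underside is about 0.0216, just at the insert's top.

{"name": "drive_tool", "arguments": {
  "increments": [
    [[0,1,-2],[0,0,0],0],
    [[0,0,-2],[0,0,0],0],
    [[0,0,-2],[0,0,0],0],
    [[0,0,-2],[0,0,0],0],
    [[0,0,0],[0,0,0],0],
    [[0,0,0],[0,0,0],0],
    [[0,0,0],[0,0,0],0]
  ]
}}

```text
clock: 32.63
eef_pos: [0.5326, -0.295, 0.0253]
tool_rot: [1.0, 0.021, 0.0, 0.0]
ft_force: [-0.9, 0.4, -0.6]
grip_width: 0.0203
grasp_force: 60.7
```

{"name": "drive_tool", "arguments": {
  "increments": [
    [[0,0,-1],[0,0,0],0],
    [[0,0,0],[0,0,0],0],
    [[0,0,-1],[0,0,0],0],
    [[0,0,0],[0,0,0],0],
    [[0,0,0],[0,0,0],0]
  ]
}}

```text
clock: 33.05
eef_pos: [0.5325, -0.295, 0.0232]
tool_rot: [1.0, 0.021, -0.0, -0.0]
ft_force: [0.5, -0.1, -1.7]
grip_width: 0.0205
grasp_force: 60.7
```

{"name": "drive_tool", "arguments": {
  "increments": [
    [[0,0,-1],[0,0,0],0],
    [[0,0,0],[0,0,0],0],
    [[0,0,0],[0,0,0],0]
  ]
}}

```text
clock: 33.3
eef_pos: [0.5328, -0.2951, 0.0225]
tool_rot: [1.0, 0.02, 0.0, 0.0]
ft_force: [0.1, 0.6, 0.8]
grip_width: 0.0207
grasp_force: 60.9
```

{"name": "drive_tool", "arguments": {
  "increments": [
    [[0,0,-1],[0,0,0],0],
    [[0,0,0],[0,0,0],0],
    [[0,0,0],[0,0,0],0]
  ]
}}

```text
clock: 33.55
eef_pos: [0.5328, -0.2951, 0.0225]
tool_rot: [1.0, 0.021, 0.0, 0.0]
ft_force: [-2.5, 1.8, 6.0]
grip_width: 0.0208
grasp_force: 61.6
```

{"name": "drive_tool", "arguments": {
  "increments": [
    [[0,0,0],[0,0,0],0.35],
    [[0,0,0],[0,0,0],0.35],
    [[0,0,0],[0,0,0],0.45],
    [[0,0,0],[0,0,0],0.45],
    [[0,0,0],[0,0,0],0.45]
  ]
}}

```text
clock: 33.97
eef_pos: [0.5325, -0.2949, 0.021]
tool_rot: [1.0, 0.021, -0.0, -0.0]
ft_force: [-0.6, 0.8, 0.4]
grip_width: 0.0385
grasp_force: 0.0
```

{"name": "drive_tool", "arguments": {
  "increments": [
    [[0,0,15],[0,0,0],0.45],
    [[0,0,30],[0,0,0],0.45],
    [[0,0,35],[0,0,0],0.45],
    [[0,0,35],[0,0,0],0.45],
    [[0,0,20],[0,0,0],0.45],
    [[-20,30,0],[0,0,0],0.45],
    [[-20,30,0],[0,0,0],0.45],
    [[-20,30,0],[0,0,0],0.45]
  ]
}}

```text
clock: 34.63
eef_pos: [0.4722, -0.2045, 0.1566]
tool_rot: [1.0, 0.02, 0.001, 0.0]
ft_force: [0.2, 1.0, 0.3]
grip_width: 0.0382
grasp_force: 0.0
```

{"name": "drive_tool", "arguments": {
  "increments": [
    [[-20,35,0],[0,0,0],0.45],
    [[-20,35,0],[0,0,0],0.45],
    [[-20,35,0],[0,0,0],0.45],
    [[-20,35,0],[0,0,0],0.45],
    [[-20,35,0],[0,0,0],0.45],
    [[0,0,0],[0,0,0],0.45],
    [[0,0,0],[0,0,0],0.45]
  ]
}}

```text
clock: 35.22
eef_pos: [0.3717, -0.0285, 0.1565]
tool_rot: [1.0, 0.023, 0.0, 0.0]
ft_force: [0.3, 0.2, 0.0]
grip_width: 0.0381
grasp_force: 0.0
```

```bash
python3 - <<'E'
from h import *
o=get_obs();print(o["clock"],o["eef_pos"])
a=camera("top");b=camera("scene")
f=lambda i,s:cv2.resize(i[:,:,::-1],None,fx=s,fy=s,interpolation=cv2.INTER_CUBIC)
A=f(a["image"][155:260,230:445],1.86);B=f(b["image"][150:345,90:300],1.9)
im=np.zeros((max(A.shape[0],B.shape[0]),A.shape[1]+B.shape[1],3),np.uint8)
im[:A.shape[0],:A.shape[1]]=A;im[:B.shape[0],A.shape[1]:]=B;cv2.imwrite("pics/p11.png",im);print(im.shape)
E
```

```text
35.2167 [ 0.37168054 -0.02851507  0.15653437]
(370, 799, 3)
```

View pics/p11.png

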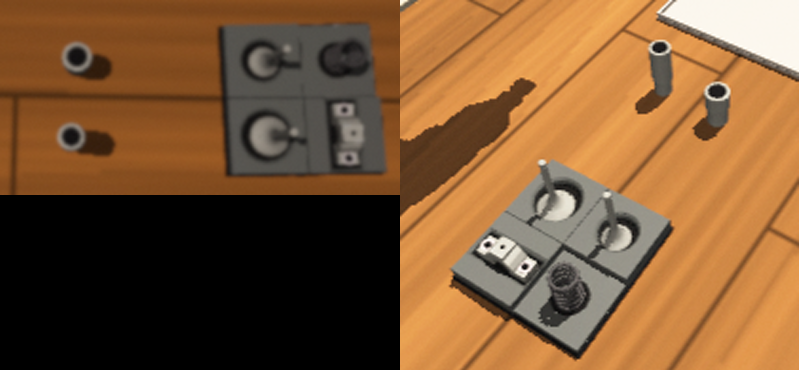

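All four parts are seated: valves at (555,205) and (618,238), spring at (567,288), cap at (507,257). Both sockets still stand where they were. I hand the job in.

```bash
python3 -c "from workcell import job_done; print(job_done())"
```

```text
the job is handed in; nothing more can be done
None
```

The job is handed in at about 35 s: both valves, the spring and the cap look fully seated in their inserts in the last pictures, and the two sockets stand where they were; no verdict was returned.

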